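Load the bottle shaker

TASK

The sample bottle lies on the loading deck of the bottle shaker. Roll it, without lifting it, into the vee trough, slide it along the vee until its base is fully home against the stop plate and let go so that it lies centred in the vee by itself; then swing the hold-down arm over and press its rubber pad snugly onto the bottle so that it stays clamped. It is glass: be gentle with it all the way, and leave everything else on the bench where it is.

Things in the scene. Friction and masses are not known exactly. Their poses are not given: they have to be found in the camera images.
- shaker: White bench shaker with an aluminium platform, fixed, 305 x 360 mm. Origin: on the bench under its middle. x runs along the vee to the stop plate, y from vee to loading deck, z up. Deck: z 115 mm, x -130..120, y -4..190, outer rail 8 mm above it. Strip beyond the vee: z 115, y -76..-165, hinge bracket x 10..60 up to z 151. Nose with controls reaches x -175, z 58.
- lip (a point): Point on the edge where the flat deck drops into the vee, half-way along: shaker frame x 0, y -4, z 115 mm. Axes as the shaker's. The vee trough is 90 degrees, 72 mm wide at its lips and 36 deep; its bottom line runs along x at y -40, z 79 mm, both flanks plain metal.
- seat (a point): Point of the shaker where bottle_mid lies once the bottle is seated and fully home: shaker frame x 40, y -40, z 144 mm. Axes as the shaker's.
- stop (a point): Middle of the stop plate's face, which closes the vee's +x end: shaker frame x 100, y -40, z 144 mm. Plate 78 mm wide, 6 thick, top at z 151. Rigid. Axes as the shaker's.
- bottle: Sample bottle: closed round amber glass, paper band, black cap, lying, 0.4 to 0.75 kg, too fat to grasp. Straight body 92 mm in diameter, 120 long; cap 52 in diameter; 180 long in all. Origin on its axis, mid-way along the straight body; x axis points from cap to base, y and z turn as it rolls. Starts on the deck, base to the stop-plate end, roughly along the vee, 12 to 38 mm short of home.
- bottle_mid (a point): The bottle's origin: on its axis, mid-way along the straight body. Its height on the deck is 46 mm above the deck.
- bottle_base (a point): Centre of the bottle's flat base, on its axis, 60 mm along bottle +x from bottle_mid. It touches the stop plate when home.
- bottle_cap (a point): Centre of the flat end of the bottle's cap, on its axis, 120 mm along bottle -x from bottle_mid. A good place to push the bottle along the vee; sliding takes 2 to 6 N.
- hold_arm: Steel hold-down arm, origin on its hinge axis, which runs along shaker x at shaker frame x 35, y -125, z 137 mm. Axes as the shaker's when the arm lies closed (0 rad, level over the vee); it starts swung up and back by 1.3 to 1.6 rad about +x and can go down to -0.25. Arm frame: leg from the hinge up to z 82, cross arm 14 wide, 12 thick at z 88 mm from y 0 to 146.
- handle (a point): Middle of the arm's T handle, a black round bar 16 mm thick, 110 long along x, at arm frame x 0, y 155, z 90 mm; 48 mm of free bar each side of the cross arm. Axes as the arm's. The hinge is stiff: 2 to 5 N at the handle moves it, and it stays at any angle it is left, then holding up to about 10 N on the pad.
- spindle_boss (a point): Boss under the cross arm, arm frame x 0, y 85, z 79 mm, axes as the arm's. The rubber pad, 28 mm in diameter, hangs below it on a screw spindle: pad face at arm frame z 56 give or take 10, set anew each time and not measured, so it meets the seated bottle's top (shaker z 190) somewhere between -0.16 and 0.09 rad. The pad yields 1 mm per 6 N; 1 N more at the handle is 2 N at the pad; snug is 6 to 10 N.
- spare_cap: Bystander: small black screw cap, 34 mm wide, 16 high, standing on the deck's outer corner at its -x end. Origin: centre of its underside.
- beaker: Bystander: empty glass beaker, 68 mm wide, 90 high, on the bench on the hinge side of the shaker. Origin: centre of its underside.
- reagent_bottle: Bystander: small amber bottle, 64 mm wide, 130 high, standing on the bench beside the deck side of the shaker. Origin: centre of its underside.
- wash_bottle: Bystander: white wash bottle, red cap and spout, 76 mm wide, 225 high, at the left beside the balance. Origin: centre of its underside.
- flask: Bystander: conical glass flask, 76 mm wide, 105 high, on the balance pan. Origin: centre of its underside.
- sample_jar: Bystander: small jar, 48 mm wide, 55 high, on the bench, near left. Origin: centre of its underside.
- pen: Bystander: pen, 140 mm long, lying on the notebook at the right. Origin: its underside, mid-way.
Mind the look-alikes: they are no part of the job. What is shaped like the bottle but green is not meant.

How it is judged:
By the outcome, as a careful person would: the job done as asked, in the order asked, and still so for the second after the job is handed in, with the robot touching nothing.
It also fails if it takes over 72 s, if anything falls off the work surface, if the arm or the gripper's body presses on something with over 40 N, if the wrist force passes 120 N, or if a joint passes its speed limit or range.

ROBOT

A 7-joint arm with a two-finger parallel gripper is mounted at the origin on the work surface. World frame = base frame: x ahead of the robot, y to its left, z up, the work surface at z = 0. Lengths are in m, angles in rad, forces in N, time in s.
With the tool pointing down it reaches from about 0.425 to 0.875 m from the base axis. Payload 8.4 kg.
Tool frame: the origin (TCP) lies on the centre line of the jaws, within the pads' length; the fingertips stand 11 mm ahead of it and the grasp point (between the pads) lies 8 mm behind it; z points along the fingers, y is the direction in which the jaws open and shut (so a half turn about z gives the same grasp; the last joint's range is limited). The gripper opens to 85 mm and grips with 20 to 120 N. Pads are 22 mm wide; open, the fingers measure 114 mm over their backs; the gripper's body (76 mm by 85 mm) begins 54 mm behind the grasp point. The pads swing forward as they close: fully open they stand 13 mm farther back than shut.
Start: joints at [-1.268, 0.333, 0.04, 1.465, -0.013, 1.343, -0.059], TCP at [0.254, 0.598, 0.242] pointing down, gripper open.
Joint ranges: [-2.58, 2.58], [-0.38, 2.09], [-1.3, 1.39], [0.25, 2.4], [-1.5, 4.64], [0.08, 2.09], [-2.65, 2.65]. Speed limits (rad/s): [2.22, 2.22, 2.79, 2.79, 3.14, 3.14, 3.14].

INTERFACE

Orientations are given as a unit quaternion [w, x, y, z].
In Python, from plant import arm gives the robot as it stands. The module is installed in compiled form; this text tells all that it offers.
- The arm moves only by the tool arm_command, never from a script. Its argument "deltas" is a list of rows, each a list of 3 entries, a list of its own where there are three numbers: the shift along the tool's x, y, z in mm, then the turn about the tool's z in degrees, then the opening, from 0 (shut) to 1 (fully open). In form: [[[tx, ty, tz], twist, gripper], ...]. A call has 1 to 10 rows; each row shifts and turns the commanded pose from where the row before left it, along the tool's axes as they then stand; what a row does not reach is not made up. A row lasts 1/8 s, in which the tool goes at most 62.5 mm and 10.7 degrees, less where a joint would pass 70% of its speed; a pose out of reach is approached as far as the arm can. A call is refused whole if a number of a shift passes 62.5 or a number of a turn 10.7, either way. A call with a gripper value outside its range is refused whole. The fingers move at their own pace and stop on an object; "force" is the grip in N (left out, the last holds). Time passes only in rows, so rows that do not move let the fingers close. It gives the time, the measured TCP pose, the force and the opening at its end, in the units of the state.
- arm.sense(): the state, without advancing time (a new reading comes with each control period).
- arm.get_image(name): name is "scene" or "top" or "wrist"; returns a dict with "color" (420x560x3 uint8, red, green, blue), "vertical_fov" (degrees; the focal length in pixels is half the picture's height over the tangent of half this angle, whatever the lens; pixels are square), "cx", "cy" (the principal point, pixels), "camera_from_world" (4x4, takes a point from world to camera coordinates); the wrist camera has in their place "T_tool_cam" (4x4, takes a point from camera to tool coordinates, whose origin is the TCP and whose axes are the flange's). Camera axes: x right, y up, looking along -z (the intrinsics and any distortion apply to the point x, -y, -z); pixel columns grow to the right and rows downward; lengths in m; the calibration is good to about 2 mm. The wrist camera is an equidistant fisheye: a pixel r from the principal point sees the ray r / f radians off the axis. A picture is of the moment at which its call begins: read the wrist's pose just before it. There is no depth.
- arm.close_job(): hands the job in, once; it reports no verdict.
Trained networks look in the newest picture that a camera, given by its name, has taken for a name from the list of things; names that differ only in an ending like _2 or _b are one class to them, and where a whole thing is asked for, a point or a joint stands for the part that bears it (a point fixed in the world has none). Each returns a list of dicts, best first, with "confidence" (0 to 1); they miss things now and then, are a little off and sometimes report something else, mostly with a low value. They report only what shows in the picture. A call takes as long as a camera call. They do not tell look-alikes from the thing itself.
- arm.look_for(camera, name): "at" ([x, y, z] in m, in world coordinates, good to about 4 mm: the middle of the surface that is visible of it).
- arm.mark_of(camera, name): "at" ([x, y, z] in m, in world coordinates, good to about 4 mm: a listed point, or the origin of a listed thing).
The state is a dict: "clock": time; "joint_positions": joint angles; "joint_vel": joint speeds; "tau": joint torques, N m; "tool_pos": TCP position; "tcp_rot": TCP orientation; "ft_force": force on the tool from outside, world axes, zero at the start; "moment": the same for the moment, N m; "gripper_width": finger opening in m.
Only numpy, scipy, OpenCV 4.12 (cv2) and the standard library are available. Lean on these libraries where they do the work, as an engineer would, in place of code of your own. Each camera call takes 0.05 s, during which the arm holds its last target.

## Working session

There is one attempt and no reset: what is moved stays moved. The work goes in short steps, Python scripts to look and compute and a tool call to move; the robot and the scene stay as the last step left them, time stands still between calls to the robot, and variables do not carry over. Pictures are saved under pics/ and viewed, and the job is handed in when it is done.

Besides the shell and the picture viewer there is one more tool, called after ">>>" by a JSON object that holds its "method" and its "body". arm_command: Moves the arm, as the interface text tells. Its arguments: {"type":"object","properties":{"deltas":{"type":"array","items":{"type":"array"}},"force":{"type":"number"}},"required":["deltas"]}

```bash
mkdir -p pics; ls; cat > h.py <<'E'
import numpy as np, cv2
from plant import arm
def save(cam,name):
    im=arm.get_image(cam); cv2.imwrite(f'pics/{name}.png',im['color'][:,:,::-1]); return im
def R(q):
    from scipy.spatial.transform import Rotation as r
    return r.from_quat([q[1],q[2],q[3],q[0]]).as_matrix()
def proj(im,p):
    p=np.atleast_2d(p); T=np.array(im['camera_from_world']); c=p@T[:3,:3].T+T[:3,3]
    f=210/np.tan(np.radians(im['vertical_fov'])/2)
    return np.c_[im['cx']+f*c[:,0]/-c[:,2], im['cy']+f*(-c[:,1])/-c[:,2]]
E
python3 - <<'E'
from h import *
np.set_printoptions(precision=4,suppress=True)
s=arm.sense(); print(s['clock'],s['tool_pos'],s['tcp_rot'],s['ft_force'],s['gripper_width']); print(R(s['tcp_rot']))
for c in ['scene','top','wrist']:
    im=save(c,c+'0')
    for n in ['shaker','lip','seat','stop','bottle','bottle_mid','bottle_base','bottle_cap','hold_arm','handle','spindle_boss']+(['spare_cap','beaker','reagent_bottle'] if c=='top' else []):
        print(c,n,[(np.round(d['at'],3).tolist(),round(d['confidence'],2)) for d in arm.mark_of(c,n)[:3]])
print(arm.sense()['clock'])
E
```

```text
pics
0.0 [0.254  0.5978 0.2414] [-0.0001  0.1995  0.9799 -0.0008] [ 0.7421 -0.1759  0.1143] 0.08523103522074885
[[-0.9204  0.391  -0.0005]
 [ 0.391   0.9204 -0.0015]
 [-0.0001 -0.0016 -1.    ]]
scene shaker [([0.609, -0.062, 0.002], 0.74)]
scene lip [([0.604, -0.06, 0.119], 0.87), ([0.606, -0.061, 0.002], 0.52)]
scene seat [([0.604, -0.059, 0.002], 0.22)]
scene stop [([0.704, -0.1, 0.145], 0.65)]
scene bottle [([0.158, 0.331, 0.042], 0.85), ([0.3, -0.223, 0.045], 0.82), ([0.619, 0.061, 0.161], 0.72)]
scene bottle_mid [([0.16, 0.329, 0.045], 0.98), ([0.297, -0.224, 0.045], 0.87), ([0.614, 0.057, 0.16], 0.65)]
scene bottle_base [([0.675, 0.06, 0.165], 0.92), ([0.334, -0.276, 0.042], 0.82), ([0.164, 0.391, 0.04], 0.8)]
scene bottle_cap [([0.158, 0.21, 0.044], 0.86), ([0.493, 0.044, 0.158], 0.65), ([0.232, -0.125, 0.045], 0.6)]
scene hold_arm []
scene handle [([0.637, -0.258, 0.301], 0.91)]
scene spindle_boss [([0.641, -0.256, 0.226], 0.89), ([0.689, 0.362, 0.0], 0.66)]
top shaker [([0.604, -0.062, 0.0], 0.9)]
top lip [([0.603, -0.062, 0.114], 0.55)]
top seat [([0.644, -0.101, 0.148], 0.
[... 424 characters left out ...]
0.125, 0.05], 0.96), ([0.494, 0.047, 0.158], 0.76)]
top hold_arm [([0.641, -0.184, 0.134], 0.97)]
top handle [([0.636, -0.256, 0.302], 0.97)]
top spindle_boss [([0.642, -0.251, 0.23], 0.85)]
top spare_cap [([0.508, 0.106, 0.113], 0.61), ([0.619, 0.059, 0.16], 0.49)]
top beaker [([0.511, -0.429, -0.0], 0.93), ([0.689, 0.363, 0.004], 0.5)]
top reagent_bottle [([0.564, 0.214, 0.0], 0.77), ([0.602, -0.064, 0.116], 0.41)]
wrist shaker []
wrist lip []
wrist seat []
wrist stop []
wrist bottle [([0.16, 0.337, 0.046], 0.58)]
wrist bottle_mid []
wrist bottle_base [([0.163, 0.393, 0.046], 0.68)]
wrist bottle_cap [([0.159, 0.211, 0.05], 0.79)]
wrist hold_arm []
wrist handle []
wrist spindle_boss []
1.95
```

View pics/scene0.png

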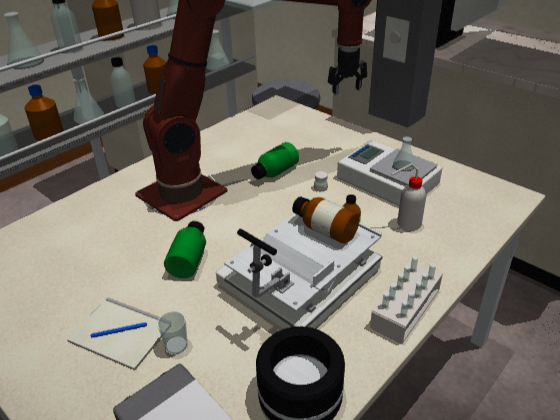

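View pics/top0.png

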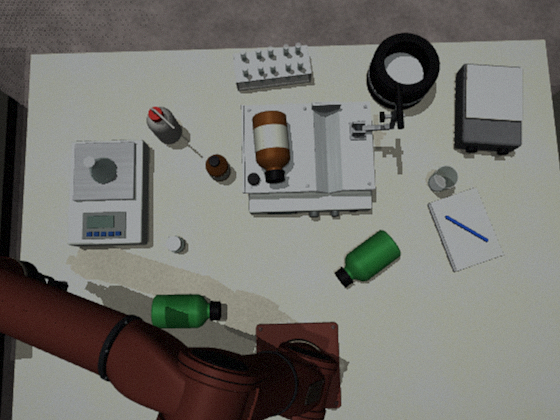

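```bash
cat > ov.py <<'E'
from h import *
import sys
def lines(im,img,P,pts,col):
    q=proj(im,np.array([P(p) for p in pts])); 
    cv2.polylines(img,[np.round(q*3).astype(int).reshape(-1,1,2)],False,col,1)
def crop(im,name,sx,sy,yaw,bx,by,byaw,c=(225,90),w=(190,140)):
    img=cv2.resize(im['color'][:,:,::-1],None,fx=3,fy=3,interpolation=cv2.INTER_CUBIC)
    def S(p): c_,s_=np.cos(yaw),np.sin(yaw); x,y,z=np.array(p)/1000; return [sx+c_*x-s_*y, sy+s_*x+c_*y, z]
    lines(im,img,S,[(-130,-4,115),(120,-4,115),(120,190,115),(-130,190,115),(-130,-4,115)],(0,255,0))
    lines(im,img,S,[(-130,-40,79),(100,-40,79)],(0,255,0)); lines(im,img,S,[(-130,-76,115),(120,-76,115)],(0,255,0))
    lines(im,img,S,[(100,-79,151),(100,-1,151)],(255,0,0))
    def B(p): c_,s_=np.cos(byaw),np.sin(byaw); x,y,z=np.array(p)/1000; return [bx+c_*x-s_*y, by+s_*x+c_*y, z]
    lines(im,img,B,[(-60,-46,161),(60,-46,161),(60,46,161),(-60,46,161),(-60,-46,161)],(0,0,255))
    lines(im,img,B,[(-120,-26,161),(-120,26,161)],(0,0,255)); lines(im,img,B,[(-120,0,161),(60,0,161)],(0,0,255))
    x,y=c; cv2.imwrite(name,img[y*3:(y+w[1])*3,x*3:(x+w[0])*3])
E
python3 - <<'E'
from ov import *
import pickle
im=arm.get_image('top'); pickle.dump(im,open('top.pkl','wb'))
crop(im,'pics/ov1.png',.604,-.0615,0.0,.6165,.0585,.083)
for n in ['bottle_base','bottle_cap','bottle_mid','stop','shaker','hold_arm']:print(n,[np.round(d['at'],3).tolist() for d in arm.mark_of('top',n)[:4]])
E
```

```text
bottle_base [[0.335, -0.277, 0.044], [0.159, 0.39, 0.047], [0.677, 0.061, 0.16]]
bottle_cap [[0.156, 0.209, 0.047], [0.509, -0.43, -0.001], [0.495, 0.047, 0.159], [0.232, -0.124, 0.053]]
bottle_mid [[0.159, 0.331, 0.044], [0.302, -0.221, 0.044], [0.62, 0.061, 0.16]]
stop [[0.701, -0.095, 0.143], [0.618, 0.06, 0.158]]
shaker [[0.604, -0.063, -0.0], [0.495, 0.049, 0.16]]
hold_arm [[0.642, -0.183, 0.134]]
```

View pics/ov1.png

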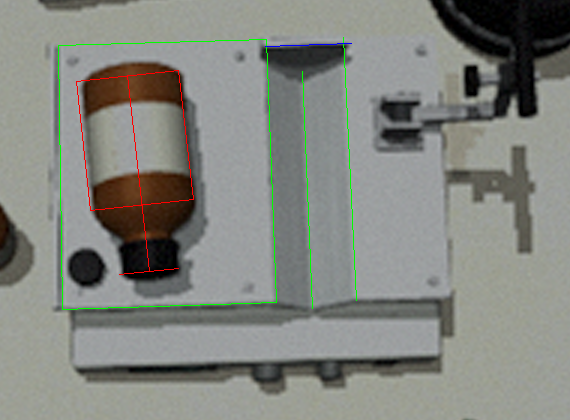

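>>> {"method": "arm_command", "body": {"deltas": [[[-20,-13,-40],0,1],[[-45,-29,-25],0,1],[[-50,-32,0],0,1],[[-50,-32,0],0,1],[[-50,-32,0],0,1],[[-50,-32,0],0,1],[[-50,-32,0],0,1],[[-50,-32,0],0,1],[[-50,-32,0],0,1],[[-50,-32,0],0,1]]}}

```text
clock: 3.55
tool_pos: [0.5664, 0.1405, 0.3077]
tcp_rot: [0.0, 0.199, 0.98, 0.0]
ft_force: [-0.0, 0.4, -0.0]
gripper_width: 0.0854
```

>>> {"method": "arm_command", "body": {"deltas": [[[-50,-32,0],0,1],[[-29,-3,0],0,1],[[0,0,0],-10,1],[[0,0,0],-10,1],[[0,0,0],-7.6,1],[[0,0,0],0,1]]}}

```text
clock: 4.3
tool_pos: [0.6247, 0.0789, 0.3074]
tcp_rot: [0.0, -0.039, 0.999, 0.0]
ft_force: [0.3, -0.0, 0.6]
gripper_width: 0.0851
```

```bash
cat > st.py <<'E'
from h import *
np.set_printoptions(precision=4,suppress=True)
s=arm.sense(); r=R(s['tcp_rot']); print(round(s['clock'],2),s['tool_pos'],'ydir deg',np.degrees(np.arctan2(r[1,1],r[0,1])),'zax',r[:,2],'F',s['ft_force'],'M',s['moment'],s['gripper_width'])
E
python3 st.py; python3 - <<'E'
from h import *
im=save('wrist','w1')
print(im['T_tool_cam'])
for n in ['bottle_mid','bottle_base','bottle_cap','lip','stop']:print(n,[(np.round(d['at'],3).tolist(),round(d['confidence'],2)) for d in arm.mark_of('wrist',n)[:3]])
E
```

```text
4.3 [0.6247 0.0789 0.3074] ydir deg 94.52736809614773 zax [ 0.0001  0.0001 -1.    ] F [ 0.3394 -0.0077  0.5832] M [-0.0435 -0.0102  0.0133] 0.08514024261769353
[[ 7.90499455e-05  9.52190437e-01  3.05505100e-01  7.82678713e-02]
 [ 9.99999991e-01 -1.09313532e-04  8.19539669e-05  2.33678356e-04]
 [ 1.11431625e-04  3.05505090e-01 -9.52190437e-01 -1.31217859e-01]
 [ 0.00000000e+00  0.00000000e+00  0.00000000e+00  1.00000000e+00]]
bottle_mid []
bottle_base []
bottle_cap [([0.496, 0.049, 0.16], 0.88)]
lip [([0.607, -0.067, 0.114], 0.81)]
stop []
```

View pics/w1.png

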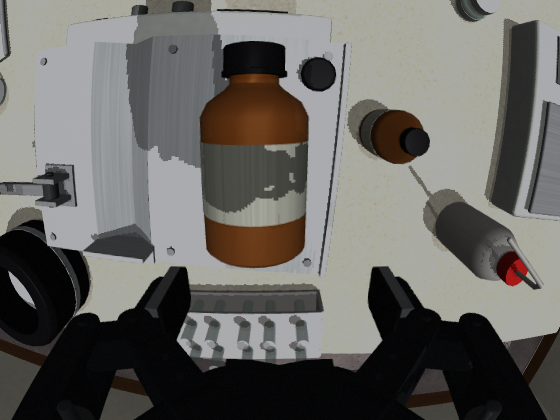

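```bash
cat >> h.py <<'E'
def wray(im,s,uv,z):
    f=210/np.tan(np.radians(im['vertical_fov'])/2)
    d=np.array([uv[0]-im['cx'],uv[1]-im['cy']]); r=np.hypot(*d); th=r/f
    v=np.array([np.sin(th)*d[0]/r,-np.sin(th)*d[1]/r,-np.cos(th)])
    T=np.array(im['T_tool_cam']); rt=R(s['tcp_rot']); o=rt@T[:3,3]+s['tool_pos']; v=rt@T[:3,:3]@v
    return o+v*(z-o[2])/v[2]
E
python3 - <<'E'
from h import *
s=arm.sense(); im=arm.get_image('wrist')
for uv,z in [((254,72),.161),((254.5,130),.18),((256,250),.18),((201,130),.165),((308,130),.165),((206,250),.165),((305,250),.165),((150,250),.115),((150,60),.115),((154,40),.115)]: print(uv,np.round(wray(im,s,uv,z),4))
E
```

```text
(254, 72) [0.5171 0.0499 0.161 ]
(254.5, 130) [0.5653 0.0552 0.18  ]
(256, 250) [0.6683 0.0625 0.18  ]
(201, 130) [0.5688 0.0084 0.165 ]
(308, 130) [0.5628 0.0988 0.165 ]
(206, 250) [0.6798 0.0147 0.165 ]
(305, 250) [0.6718 0.1072 0.165 ]
(150, 250) [ 0.7114 -0.0638  0.115 ]
(150, 60) [ 0.5007 -0.0628  0.115 ]
(154, 40) [ 0.4793 -0.0602  0.115 ]
```

>>> {"method": "arm_command", "body": {"deltas": [[[14,-20,30],0.5,1],[[0,0,45],0,1],[[0,0,15],0,1],[[0,0,5],0,1],[[0,0,0],0,1]]}}

```text
clock: 5.28
tool_pos: [0.6129, 0.0582, 0.2134]
tcp_rot: [0.001, -0.036, 0.999, 0.0]
ft_force: [0.1, -0.8, 0.1]
gripper_width: 0.0855
```

```bash
python3 st.py; python3 - <<'E'
from h import *
im=save('wrist','w2')
E
```

```text
5.28 [0.6129 0.0582 0.2134] ydir deg 94.09133929410442 zax [ 0.0013  0.0002 -1.    ] F [ 0.0948 -0.7993  0.1234] M [ 0.0387  0.0055 -0.0128] 0.08552063931301
```

View pics/w2.png

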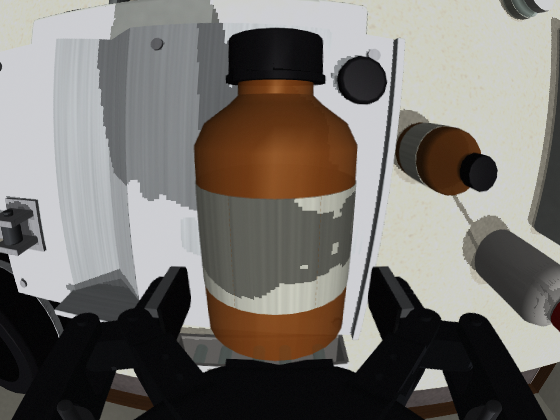

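>>> {"method": "arm_command", "body": {"deltas": [[[0,0,8],0,1],[[0,0,5],0,1],[[0,0,0],0,1]]}}

```text
clock: 5.7
tool_pos: [0.612, 0.0579, 0.1988]
tcp_rot: [-0.0, -0.036, 0.999, -0.0]
ft_force: [0.0, -0.4, 0.0]
gripper_width: 0.0857
```

>>> {"method": "arm_command", "body": {"deltas": [[[0,0,4],0,1],[[0,0,0],0,1]]}}

```text
clock: 5.95
tool_pos: [0.6121, 0.0579, 0.195]
tcp_rot: [-0.0, -0.036, 0.999, -0.0]
ft_force: [-0.2, 0.2, 0.3]
gripper_width: 0.0855
```

>>> {"method": "arm_command", "body": {"deltas": [[[0,0,4],0,1],[[0,0,0],0,1]]}}

```text
clock: 6.2
tool_pos: [0.6121, 0.0579, 0.1909]
tcp_rot: [-0.0, -0.036, 0.999, -0.0]
ft_force: [-1.3, -1.4, -0.0]
gripper_width: 0.0853
```

```bash
python3 st.py; python3 - <<'E'
from h import *
im=save('wrist','w3')
E
```

```text
6.2 [0.6121 0.0579 0.1909] ydir deg 94.0780799610149 zax [-0.0006 -0.0001 -1.    ] F [-1.2758 -1.4181 -0.0284] M [-0.0367  0.0243 -0.0056] 0.08529622680324386
```

View pics/w3.png

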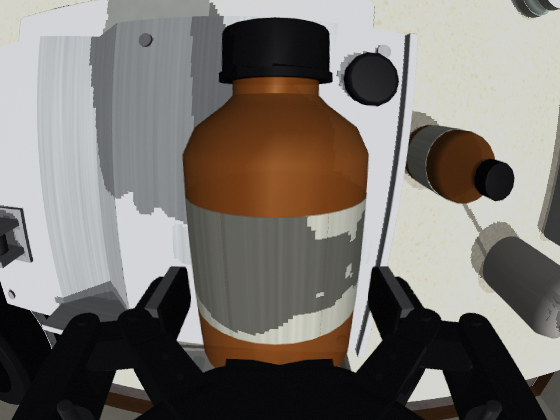

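>>> {"method": "arm_command", "body": {"deltas": [[[0,0,3],0,1],[[0,0,0],0,1]]}}

```text
clock: 6.5
tool_pos: [0.6121, 0.0579, 0.1881]
tcp_rot: [-0.0, -0.036, 0.999, -0.0]
ft_force: [-0.0, -0.0, -0.1]
gripper_width: 0.0855
```

>>> {"method": "arm_command", "body": {"deltas": [[[0,0,2],0,1],[[0,0,0],0,1]]}}

```text
clock: 6.75
tool_pos: [0.6122, 0.0579, 0.1861]
tcp_rot: [-0.0, -0.036, 0.999, -0.0]
ft_force: [0.1, 0.3, 0.1]
gripper_width: 0.0855
```

>>> {"method": "arm_command", "body": {"deltas": [[[0,0,2],0,1],[[0,0,0],0,1]]}}

```text
clock: 7.0
tool_pos: [0.6122, 0.0579, 0.1841]
tcp_rot: [-0.0, -0.036, 0.999, -0.0]
ft_force: [0.0, 0.2, -0.8]
gripper_width: 0.0853
```

>>> {"method": "arm_command", "body": {"deltas": [[[0,0,2],0,1],[[0,0,0],0,1]]}}

```text
clock: 7.25
tool_pos: [0.6122, 0.0579, 0.1821]
tcp_rot: [-0.0, -0.036, 0.999, -0.0]
ft_force: [-0.1, -0.5, 0.6]
gripper_width: 0.0853
```

>>> {"method": "arm_command", "body": {"deltas": [[[0,-1,2],0,1],[[0,-2,0],0,1],[[0,-3,0],0,1],[[0,-3,0],0,1],[[0,-3,0],0,1],[[0,-3,0],0,1],[[0,-3,0],0,1],[[0,-3,0],0,1]]}}

```text
clock: 8.25
tool_pos: [0.6138, 0.0367, 0.1803]
tcp_rot: [0.0, -0.036, 0.999, -0.0]
ft_force: [0.5, -0.3, 0.2]
gripper_width: 0.0852
```

```bash
python3 st.py; python3 - <<'E'
from h import *
im=save('wrist','w4')
E
```

```text
8.25 [0.6138 0.0367 0.1803] ydir deg 94.07556983531927 zax [ 0. -0. -1.] F [ 0.5219 -0.277   0.2179] M [ 0.1158  0.0745 -0.0224] 0.0851631476349317
```

View pics/w4.png

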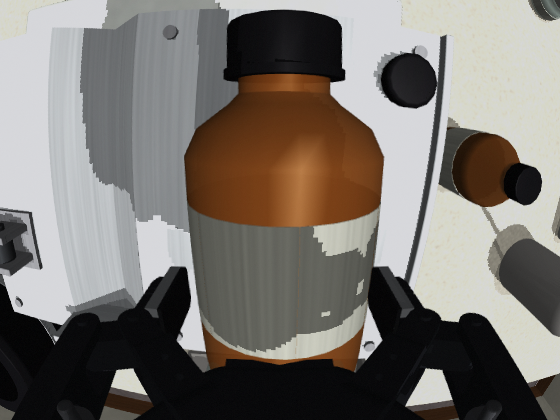

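>>> {"method": "arm_command", "body": {"deltas": [[[0,-4,0],0.4,1],[[0,-4,0],0.4,1],[[0,-4,0],0.4,1],[[0,-4,0],0.4,1],[[0,-4,0],0.4,1],[[0,-4,0],0.4,1],[[0,-4,0],0.4,1],[[0,-4,0],0.4,1],[[0,-4,0],0.4,1],[[0,-4,0],0.4,1]]}}

```text
clock: 9.55
tool_pos: [0.6154, -0.0032, 0.1803]
tcp_rot: [0.0, -0.0, 1.0, 0.0]
ft_force: [-0.2, -0.5, 0.7]
gripper_width: 0.0855
```

```bash
python3 st.py; python3 - <<'E'
from h import *
im=save('wrist','w5')
im=save('top','t5')
im=save('scene','s5')
E
```

```text
9.55 [ 0.6154 -0.0032  0.1803] ydir deg 90.05103853517922 zax [ 0.  0. -1.] F [-0.1516 -0.5178  0.7265] M [ 0.0505 -0.0156  0.014 ] 0.0855263563968747
```

View pics/w5.png

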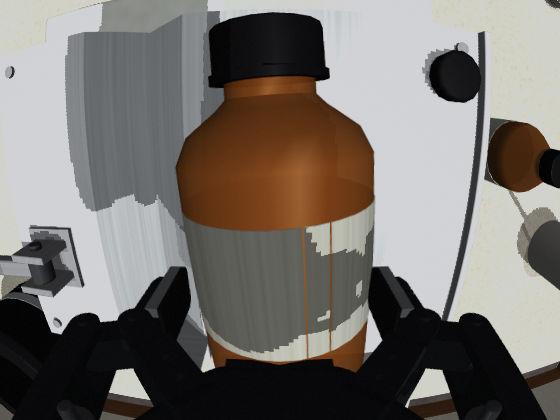

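View pics/s5.png

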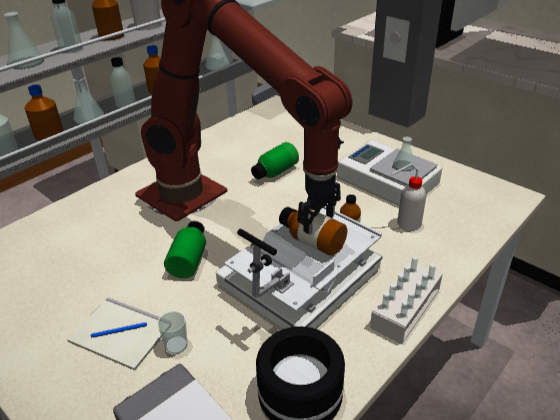

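>>> {"method": "arm_command", "body": {"deltas": [[[0,-4,0],0,1],[[0,-5,0],0,1],[[0,-5,0],0,1],[[0,-5,0],0,1],[[0,-5,0],0,1],[[0,-5,0],0,1],[[0,-5,0],0,1],[[0,-4,0],0,1],[[0,-3,0],0,1],[[0,-2,0],0,1]]}}

```text
clock: 10.95
tool_pos: [0.6154, -0.0462, 0.1803]
tcp_rot: [-0.0, -0.001, 1.0, -0.0]
ft_force: [-0.4, -0.3, 0.7]
gripper_width: 0.0856
```

```bash
python3 st.py; python3 - <<'E'
from h import *
s=arm.sense();im=save('wrist','w6')
print(np.round(wray(im,s,(0,0),.1),3))
for n in ['lip','seat','stop','bottle_cap']:print(n,[(np.round(d['at'],3).tolist(),round(d['confidence'],2)) for d in arm.mark_of('wrist',n)[:3]])
E
```

```text
10.95 [ 0.6154 -0.0462  0.1803] ydir deg 90.07266563656601 zax [-0.0001 -0.0001 -1.    ] F [-0.375  -0.276   0.7117] M [-0.0021 -0.0332 -0.0031] 0.08563888974699156
[ 0.415 -0.287  0.1  ]
lip []
seat [([0.645, -0.096, 0.148], 0.94)]
stop [([0.703, -0.095, 0.144], 0.77)]
bottle_cap [([0.502, -0.054, 0.158], 0.72)]
```

View pics/w6.png

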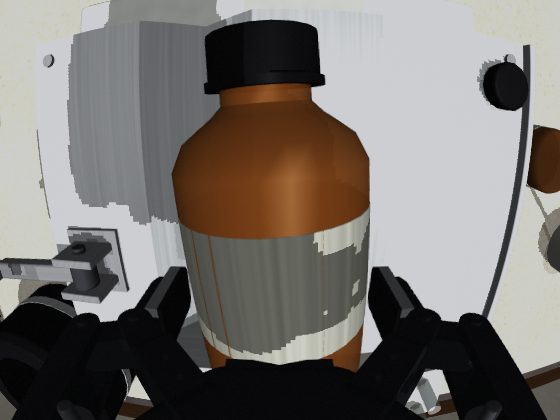

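>>> {"method": "arm_command", "body": {"deltas": [[[-8,0,0],0,1],[[-12,0,0],1,1],[[-6,0,0],1,1],[[0,-2,0],1,1],[[0,-2,0],0,1],[[0,-2,0],0,1],[[0,-2,0],0,1],[[0,0,0],0,1]]}}

```text
clock: 12.2
tool_pos: [0.641, -0.0543, 0.1804]
tcp_rot: [0.0, 0.026, 1.0, -0.0]
ft_force: [-0.4, -0.4, 0.5]
gripper_width: 0.0856
```

```bash
python3 st.py; python3 - <<'E'
from h import *
s=arm.sense();im=save('wrist','w7')
for n in ['lip','seat','bottle_cap']:print(n,[(np.round(d['at'],3).tolist(),round(d['confidence'],2)) for d in arm.mark_of('wrist',n)[:3]])
E
```

```text
12.2 [ 0.641  -0.0543  0.1804] ydir deg 87.06034992324174 zax [ 0.0001 -0.     -1.    ] F [-0.373  -0.4418  0.5279] M [-0.0193  0.0134  0.0352] 0.08560507000257449
lip [([0.701, -0.096, 0.145], 0.19)]
seat []
bottle_cap []
```

View pics/w7.png

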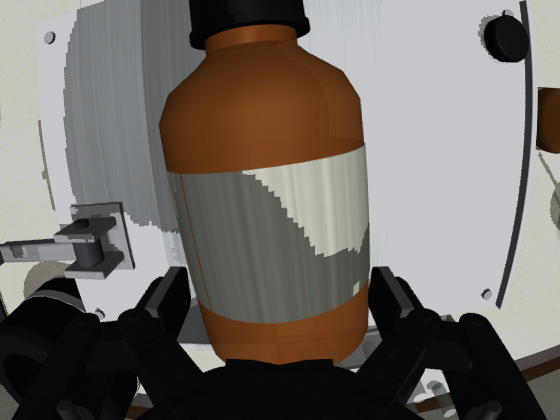

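```bash
python3 - <<'E'
from h import *
s=arm.sense();im=arm.get_image('wrist')
for uv,z in [((160,128),.17),((362,128),.17),((184,290),.17),((369,290),.17),((250,30),.165),((148,200),.115),((150,100),.115)]: print(uv,np.round(wray(im,s,uv,z),4))
E
```

```text
(160, 128) [ 0.5671 -0.1037  0.17  ]
(362, 128) [ 0.5725 -0.0136  0.17  ]
(184, 290) [ 0.6501 -0.1041  0.17  ]
(369, 290) [ 0.6549 -0.0073  0.17  ]
(250, 30) [ 0.5261 -0.0607  0.165 ]
(148, 200) [ 0.615  -0.1396  0.115 ]
(150, 100) [ 0.5502 -0.1298  0.115 ]
```

>>> {"method": "arm_command", "body": {"deltas": [[[0,-2,0],0,1],[[0,-2,0],0,1],[[0,-2,0],0,1],[[0,-2,0],0,1],[[0,-2,0],0,1],[[0,-2,0],0,1],[[0,-1.5,0],0,1],[[0,0,0],0,1]]}}

```text
clock: 13.45
tool_pos: [0.6404, -0.068, 0.1804]
tcp_rot: [0.0, 0.026, 1.0, -0.0]
ft_force: [-0.0, -1.2, 0.4]
gripper_width: 0.0856
```

```bash
python3 st.py; python3 - <<'E'
from h import *
s=arm.sense();im=save('wrist','w8')
im=save('scene','s8')
E
```

```text
13.45 [ 0.6404 -0.068   0.1804] ydir deg 87.05174892805987 zax [ 0.0001 -0.0004 -1.    ] F [-0.0099 -1.1805  0.4058] M [-0.3874  0.0168 -0.0214] 0.08555347703060917
```

View pics/w8.png

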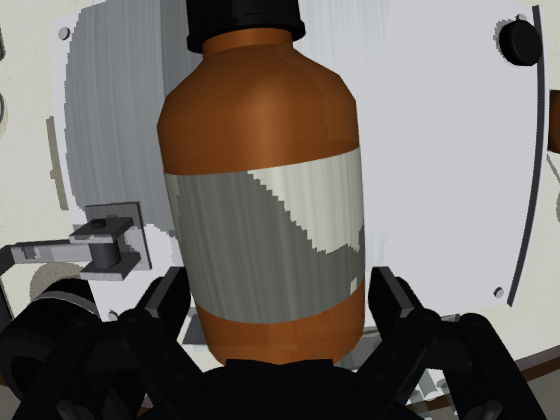

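>>> {"method": "arm_command", "body": {"deltas": [[[6,0,0],0,1],[[6,0,0],0,1],[[6,0,0],0,1],[[3,0,0],0,1],[[0,0,0],-1,1],[[0,0,0],-1,1],[[0,0,0],-1,1],[[0,0,0],0,1]]}}

```text
clock: 14.55
tool_pos: [0.6193, -0.0663, 0.1801]
tcp_rot: [-0.0, -0.001, 1.0, 0.0]
ft_force: [-0.5, -1.2, 1.4]
gripper_width: 0.0851
```

```bash
python3 st.py; python3 - <<'E'
from h import *
s=arm.sense();im=save('wrist','w9')
print([(np.round(d['at'],3).tolist(),round(d['confidence'],2)) for n in ['bottle_cap','seat'] for d in arm.mark_of('wrist',n)[:3]])
E
```

```text
14.55 [ 0.6193 -0.0663  0.1801] ydir deg 90.10059308283643 zax [-0.0004  0.0001 -1.    ] F [-0.4752 -1.1618  1.4331] M [-0.2484  0.1141  0.0049] 0.08512020342130767
[([0.502, -0.071, 0.16], 0.84)]
```

View pics/w9.png

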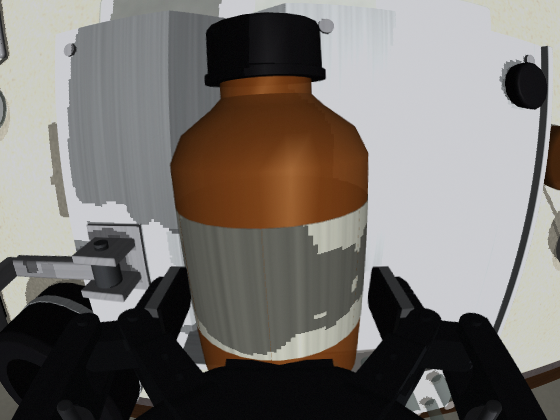

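>>> {"method": "arm_command", "body": {"deltas": [[[0,-2,0],0,1],[[0,-2,0],0,1],[[0,-2,0.4],0,1],[[0,-2,0.6],0,1],[[0,-2,0.7],0,1],[[0,-2,0.7],0,1]]}}

```text
clock: 15.45
tool_pos: [0.6194, -0.0788, 0.1779]
tcp_rot: [-0.0, -0.001, 1.0, -0.0]
ft_force: [0.4, -2.7, -0.1]
gripper_width: 0.0858
```

>>> {"method": "arm_command", "body": {"deltas": [[[0,-2,0.9],0,1],[[0,-2,1.0],0,1],[[0,-2,1.1],0,1],[[0,0,0],0,1]]}}

```text
clock: 15.95
tool_pos: [0.6194, -0.0851, 0.1749]
tcp_rot: [-0.0, -0.0, 1.0, -0.0]
ft_force: [-1.4, -3.6, 0.4]
gripper_width: 0.0855
```

```bash
python3 st.py; python3 - <<'E'
from h import *
s=arm.sense();im=save('wrist','w10')
print([(np.round(d['at'],3).tolist(),round(d['confidence'],2)) for n in ['bottle_cap','seat'] for d in arm.mark_of('wrist',n)[:3]])
E
```

```text
15.95 [ 0.6194 -0.0851  0.1749] ydir deg 90.0425463847141 zax [-0.     -0.0005 -1.    ] F [-1.3776 -3.6207  0.4284] M [-0.9479  0.062  -0.0146] 0.0854663412992183
[([0.503, -0.091, 0.154], 0.62)]
```

View pics/w10.png

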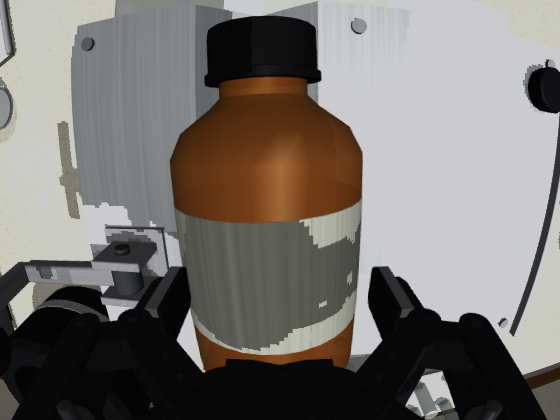

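>>> {"method": "arm_command", "body": {"deltas": [[[0,-2,1.3],0,1],[[0,-2,1.5],0,1],[[0,-2,1.7],0,1],[[0,0,0],0,1]]}}

```text
clock: 16.6
tool_pos: [0.6193, -0.0911, 0.1703]
tcp_rot: [-0.0, -0.0, 1.0, -0.0]
ft_force: [-1.1, -5.8, 1.8]
gripper_width: 0.0853
```

>>> {"method": "arm_command", "body": {"deltas": [[[0,-2,2],0,1],[[0,-2,2.3],0,1],[[0,0,0],0,1]]}}

```text
clock: 16.98
tool_pos: [0.6197, -0.0945, 0.1662]
tcp_rot: [0.0, -0.001, 1.0, 0.0]
ft_force: [0.5, -4.2, 2.1]
gripper_width: 0.0854
```

```bash
python3 st.py; python3 - <<'E'
from h import *
s=arm.sense();im=save('wrist','w11')
print([(np.round(d['at'],3).tolist(),round(d['confidence'],2)) for n in ['bottle_cap','seat','stop'] for d in arm.mark_of('wrist',n)[:3]])
E
```

```text
16.98 [ 0.6197 -0.0945  0.1662] ydir deg 90.08224225130398 zax [ 0.0005  0.     -1.    ] F [ 0.5105 -4.1611  2.0643] M [-0.8625 -0.1588  0.0393] 0.08540139741149397
[([0.502, -0.098, 0.146], 0.69)]
```

View pics/w11.png

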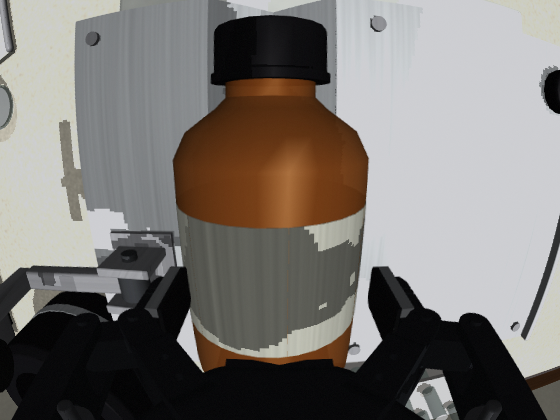

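>>> {"method": "arm_command", "body": {"deltas": [[[0,-1.5,1.0],0,1],[[0,-1.5,0.5],0,1],[[0,0,0],0,1]]}}

```text
clock: 17.55
tool_pos: [0.6191, -0.0969, 0.1641]
tcp_rot: [-0.001, -0.001, 1.0, 0.0]
ft_force: [0.3, 0.0, -0.6]
gripper_width: 0.0856
```

>>> {"method": "arm_command", "body": {"deltas": [[[0,-1,0],0,1],[[0,-1,0],0,1],[[0,0,0],0,1]]}}

```text
clock: 17.92
tool_pos: [0.6194, -0.0996, 0.1646]
tcp_rot: [-0.0, -0.001, 1.0, -0.0]
ft_force: [0.7, 0.2, 0.5]
gripper_width: 0.0857
```

```bash
python3 st.py; python3 - <<'E'
from h import *
s=arm.sense();im=save('wrist','w12')
print([(np.round(d['at'],3).tolist(),round(d['confidence'],2)) for n in ['bottle_cap','seat','stop'] for d in arm.mark_of('wrist',n)[:3]])
E
```

```text
17.93 [ 0.6194 -0.0996  0.1646] ydir deg 90.06871647303738 zax [-0. -0. -1.] F [0.6902 0.2269 0.4864] M [-0.0059 -0.014   0.0046] 0.08574054499083737
[([0.502, -0.098, 0.146], 0.62)]
```

View pics/w12.png

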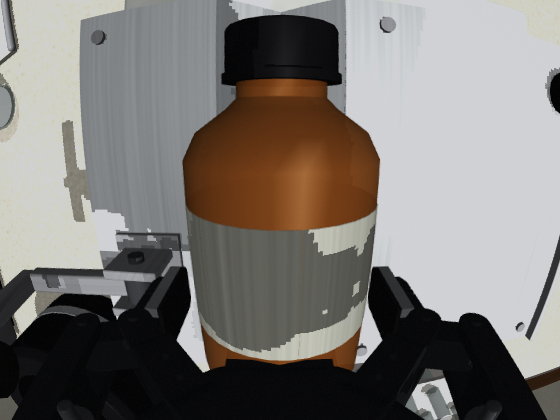

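>>> {"method": "arm_command", "body": {"deltas": [[[0,0,-15],0,1],[[0,0,-45],0,1],[[50,0,0],0,0],[[50,0,0],0,0],[[44,0,0],0,0],[[0,0,0],0,0],[[0,0,45],0,0],[[0,0,33],0,0],[[0,0,0],0,0]]}}

```text
clock: 19.25
tool_pos: [0.4747, -0.0996, 0.1455]
tcp_rot: [-0.002, -0.001, 1.0, -0.0]
ft_force: [0.2, -0.3, 0.5]
gripper_width: 0.0
```

```bash
python3 st.py; python3 - <<'E'
from h import *
s=arm.sense();im=save('wrist','w13');save('top','t13')
print([(np.round(d['at'],3).tolist(),round(d['confidence'],2)) for c,n in [('wrist','bottle_cap'),('wrist','seat'),('wrist','stop'),('top','bottle_cap'),('top','bottle_mid'),('top','stop'),('top','bottle_base')] for d in arm.mark_of(c,n)[:3]])
E
```

```text
19.25 [ 0.4747 -0.0996  0.1455] ydir deg 90.07271911082914 zax [-0.0034 -0.0005 -1.    ] F [ 0.152  -0.3089  0.5235] M [-0.0197  0.0019  0.0109] 3.0447726615205262e-05
[([0.502, -0.099, 0.144], 0.68), ([0.505, 0.102, 0.118], 0.17), ([0.159, 0.212, 0.044], 0.77), ([0.692, 0.362, 0.001], 0.32), ([0.159, 0.331, 0.046], 0.71), ([0.302, -0.223, 0.046], 0.66), ([0.554, 0.529, 0.082], 0.72), ([0.333, -0.273, 0.043], 0.92), ([0.158, 0.39, 0.046], 0.9), ([0.639, -0.183, 0.135], 0.64)]
```

View pics/w13.png

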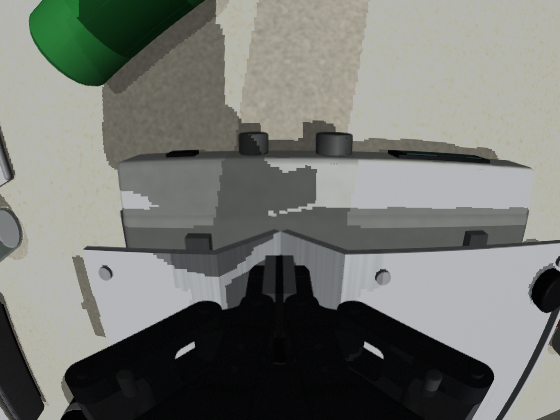

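View pics/t13.png

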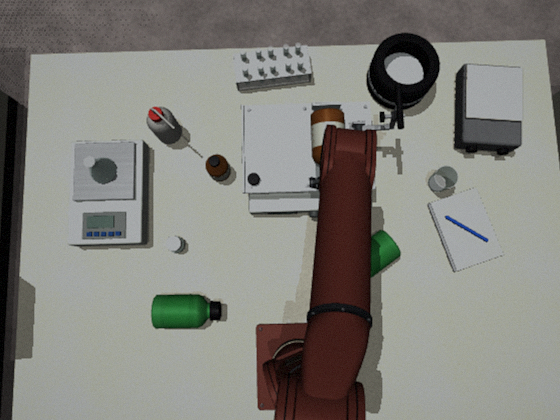

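>>> {"method": "arm_command", "body": {"deltas": [[[-6,0,0],0,0],[[-6,0,0],0,0],[[-2,0,0],0,0],[[-1.5,0,0],0,0],[[-1.5,0,0],0,0],[[-1.5,0,0],0,0],[[-1.5,0,0],0,0]]}}

```text
clock: 20.58
tool_pos: [0.495, -0.0997, 0.1465]
tcp_rot: [-0.0, -0.001, 1.0, 0.0]
ft_force: [-2.8, 0.3, 1.2]
gripper_width: 0.0001
```

>>> {"method": "arm_command", "body": {"deltas": [[[-2,0,0],0,0],[[-2,0,0],0,0],[[-2,0,0],0,0],[[-2,0,0],0,0]]}}

```text
clock: 21.08
tool_pos: [0.5035, -0.0996, 0.1465]
tcp_rot: [-0.0, -0.001, 1.0, -0.0]
ft_force: [-3.2, 0.0, -1.7]
gripper_width: 0.0
```

>>> {"method": "arm_command", "body": {"deltas": [[[-1.5,0,0],0,0],[[-1.5,0,0],0,0],[[-1.5,0,0],0,0]]}}

```text
clock: 21.45
tool_pos: [0.508, -0.0996, 0.1466]
tcp_rot: [-0.0, -0.001, 1.0, -0.0]
ft_force: [-2.5, 0.1, -1.5]
gripper_width: -0.0002
```

>>> {"method": "arm_command", "body": {"deltas": [[[-1,0,0],0,0],[[-1,0,0],0,0]]}}

```text
clock: 21.7
tool_pos: [0.51, -0.0996, 0.1466]
tcp_rot: [-0.0, -0.001, 1.0, -0.0]
ft_force: [-2.7, -1.1, -1.4]
gripper_width: 0.0003
```

>>> {"method": "arm_command", "body": {"deltas": [[[-0.7,0,0],0,0],[[0,0,0],0,0]]}}

```text
clock: 21.95
tool_pos: [0.5108, -0.0996, 0.1467]
tcp_rot: [0.0, -0.001, 1.0, -0.0]
ft_force: [-2.2, 0.5, -1.4]
gripper_width: 0.0001
```

>>> {"method": "arm_command", "body": {"deltas": [[[-0.7,0,0],0,0],[[0,0,0],0,0]]}}

```text
clock: 22.2
tool_pos: [0.5114, -0.0996, 0.1467]
tcp_rot: [0.0, -0.001, 1.0, -0.0]
ft_force: [-1.6, 0.3, -1.1]
gripper_width: -0.0002
```

>>> {"method": "arm_command", "body": {"deltas": [[[-0.7,0,0],0,0],[[-0.7,0,0],0,0]]}}

```text
clock: 22.45
tool_pos: [0.5127, -0.0996, 0.1466]
tcp_rot: [-0.0, -0.001, 1.0, -0.0]
ft_force: [-3.9, 0.3, -0.0]
gripper_width: 0.0003
```

>>> {"method": "arm_command", "body": {"deltas": [[[-0.7,0,0],0,0],[[-0.7,0,0],0,0]]}}

```text
clock: 22.7
tool_pos: [0.5139, -0.0996, 0.1466]
tcp_rot: [-0.0, -0.001, 1.0, 0.0]
ft_force: [-6.3, 0.7, 3.2]
gripper_width: 0.0003
```

>>> {"method": "arm_command", "body": {"deltas": [[[-0.7,0,0],0,0],[[0,0,0],0,0]]}}

```text
clock: 22.95
tool_pos: [0.5139, -0.0996, 0.1466]
tcp_rot: [-0.001, -0.001, 1.0, 0.0]
ft_force: [-8.0, 0.5, 5.0]
gripper_width: 0.0002
```

>>> {"method": "arm_command", "body": {"deltas": [[[1,0,0],0,0],[[2,0,0],0,0],[[8,0,0],0,0],[[14,0,-10],0,0],[[0,0,-50],0,0],[[0,0,-60],0,0],[[0,0,-60],0,0.35],[[0,0,0],0,0.35]]}}

```text
clock: 23.95
tool_pos: [0.4915, -0.1002, 0.3315]
tcp_rot: [0.004, -0.001, 1.0, 0.0]
ft_force: [1.0, -0.1, -2.2]
gripper_width: 0.0299
```

```bash
python3 st.py; python3 - <<'E'
from h import *
s=arm.sense();im=save('wrist','w14');im2=save('scene','s14')
cv2.imwrite('pics/s14z.png',cv2.resize(im2['color'][150:350,190:400,::-1],None,fx=3,fy=3,interpolation=cv2.INTER_CUBIC))
for c,n in [('scene','bottle_cap'),('scene','bottle_mid'),('scene','stop'),('scene','bottle_base'),('scene','handle'),('scene','spindle_boss'),('top','handle')]: print(c,n,[(np.round(d['at'],3).tolist(),round(d['confidence'],2)) for d in arm.mark_of(c,n)[:3]])
E
```

```text
23.95 [ 0.4915 -0.1002  0.3315] ydir deg 90.0581797406153 zax [ 0.0086  0.0005 -1.    ] F [ 1.0308 -0.0846 -2.1723] M [-0.0232  0.0619  0.0181] 0.029855642319260817
scene bottle_cap [([0.159, 0.212, 0.047], 0.9), ([0.231, -0.119, 0.041], 0.78), ([0.525, -0.101, 0.14], 0.68)]
scene bottle_mid [([0.162, 0.33, 0.041], 0.96), ([0.646, -0.098, 0.14], 0.69), ([0.299, -0.223, 0.044], 0.65)]
scene stop [([0.707, -0.099, 0.144], 0.98)]
scene bottle_base [([0.332, -0.276, 0.044], 0.66), ([0.161, 0.391, 0.04], 0.65)]
scene handle []
scene spindle_boss [([0.638, -0.257, 0.224], 0.67)]
top handle [([0.637, -0.255, 0.301], 0.71)]
```

View pics/s14z.png

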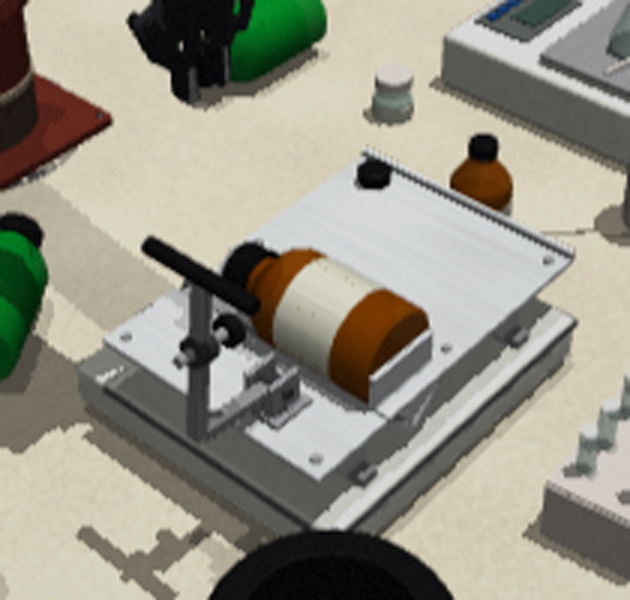

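View pics/w14.png

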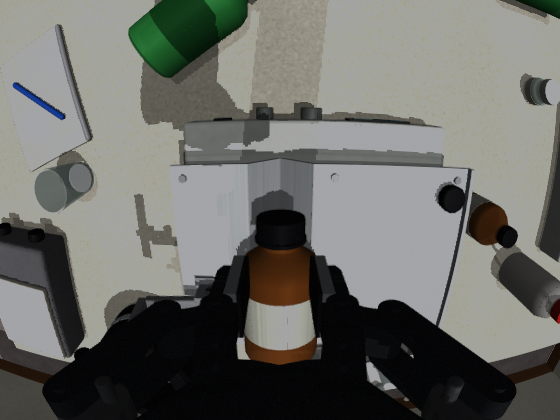

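>>> {"method": "arm_command", "body": {"deltas": [[[0,0,-50],0,0.4],[[-20,-30,-10],0,0.4],[[-32,-45,0],0,0.4],[[-32,-45,0],0,0.4],[[-30,-36,0],0,0.4],[[0,0,25],0,0.4],[[0,0,20],0,0.4],[[0,0,0],0,0.4]]}}

```text
clock: 25.4
tool_pos: [0.6035, -0.2551, 0.3396]
tcp_rot: [-0.002, -0.001, 1.0, 0.0]
ft_force: [-0.1, 0.0, -0.3]
gripper_width: 0.0342
```

```bash
python3 st.py; python3 - <<'E'
from h import *
s=arm.sense();im=save('wrist','w15')
for c,n in [('wrist','handle'),('wrist','spindle_boss'),('wrist','hold_arm'),('scene','handle')]: 
  if c=='scene': save(c,'s15')
  print(c,n,[(np.round(d['at'],3).tolist(),round(d['confidence'],2)) for d in arm.mark_of(c,n)[:3]])
E
```

```text
25.4 [ 0.6035 -0.2551  0.3396] ydir deg 90.07555042259168 zax [-0.0035  0.0009 -1.    ] F [-0.1064  0.0095 -0.2995] M [ 0.008  -0.0617 -0.043 ] 0.03422756636526331
wrist handle [([0.641, -0.26, 0.299], 0.86)]
wrist spindle_boss [([0.638, -0.253, 0.23], 0.69)]
wrist hold_arm [([0.643, -0.181, 0.135], 0.67)]
scene handle [([0.523, -0.103, 0.14], 0.74), ([0.638, -0.258, 0.303], 0.56), ([0.64, -0.256, 0.228], 0.44)]
```

View pics/w15.png

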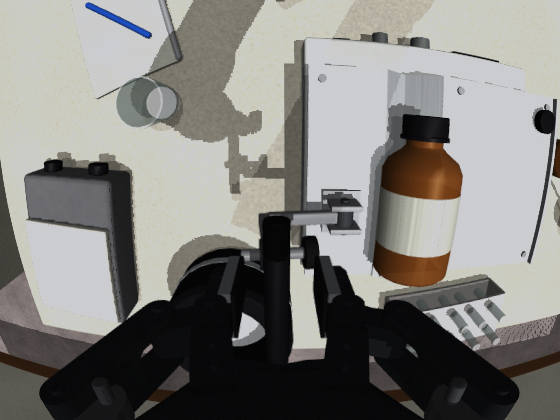

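>>> {"method": "arm_command", "body": {"deltas": [[[0,-1,20],0,0.4],[[0,0,15],0,0.4],[[0,0,6],0,0.4],[[0,0,0],0,0.4]]}}

```text
clock: 26.2
tool_pos: [0.604, -0.2564, 0.3005]
tcp_rot: [-0.0, -0.001, 1.0, 0.0]
ft_force: [-0.5, -0.3, 0.3]
gripper_width: 0.034
```

>>> {"method": "arm_command", "body": {"deltas": [[[0,0,0],0,0.25],[[0,0,0],0,0.2],[[0,0,0],0,0.15],[[0,0,0],0,0.1]], "force": 20}}

```text
clock: 26.7
tool_pos: [0.6042, -0.2566, 0.3012]
tcp_rot: [0.0, -0.001, 1.0, -0.0]
ft_force: [-0.6, 0.3, 3.6]
gripper_width: 0.0149
```

```bash
python3 st.py; python3 - <<'E'
from h import *
s=arm.sense();im=save('wrist','w16')
E
```

```text
26.7 [ 0.6042 -0.2566  0.3012] ydir deg 90.0776458888021 zax [ 0.0009 -0.0003 -1.    ] F [-0.6447  0.2636  3.5739] M [-0.0118  0.0837 -0.0289] 0.014906495799747597
```

View pics/w16.png

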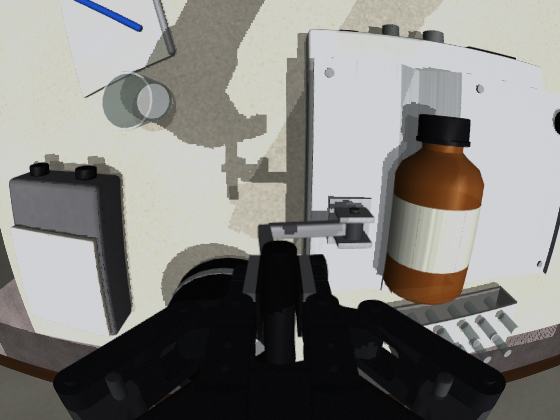

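```bash
python3 - <<'E'
import numpy as np
R=179.2
ph=np.radians(np.concatenate([[113.6,112,109],np.arange(105,29,-4)]))
y=R*np.cos(ph);z=R*np.sin(ph)
for a,b,c in zip(ph[1:],np.diff(y),-np.diff(z)): print(round(np.degrees(a),1),round(b,1),round(c,1))
E
```

```text
112.0 4.6 -1.9
109.0 8.8 -3.3
105.0 12.0 -3.7
101.0 12.2 -2.8
97.0 12.4 -2.0
93.0 12.5 -1.1
89.0 12.5 -0.2
85.0 12.5 0.7
81.0 12.4 1.5
77.0 12.3 2.4
73.0 12.1 3.2
69.0 11.8 4.1
65.0 11.5 4.9
61.0 11.1 5.7
57.0 10.7 6.4
53.0 10.2 7.2
49.0 9.7 7.9
45.0 9.1 8.5
41.0 8.5 9.1
37.0 7.9 9.7
33.0 7.2 10.2
```

>>> {"method": "arm_command", "body": {"deltas": [[[0,4.6,-1.9],0,0.1],[[0,8.8,-3.3],0,0.1],[[0,12,-3.7],0,0.1],[[0,12.2,-2.8],0,0.1]]}}

```text
clock: 27.25
tool_pos: [0.6041, -0.2219, 0.3139]
tcp_rot: [0.001, 0.001, 1.0, -0.002]
ft_force: [1.0, -8.7, 7.8]
gripper_width: 0.0148
```

```bash
python3 st.py; python3 - <<'E'
from h import *
s=arm.sense();im=save('wrist','w17')
for c,n in [('wrist','handle')]: 
  print(c,n,[(np.round(d['at'],3).tolist(),round(d['confidence'],2)) for d in arm.mark_of(c,n)[:3]])
E
```

```text
27.25 [ 0.6041 -0.2219  0.3139] ydir deg 89.89998051964699 zax [ 0.0029 -0.005  -1.    ] F [ 1.0463 -8.6533  7.7503] M [-1.9629 -0.2854  0.0365] 0.014784387594602965
wrist handle [([0.641, -0.224, 0.313], 0.77)]
```

View pics/w17.png

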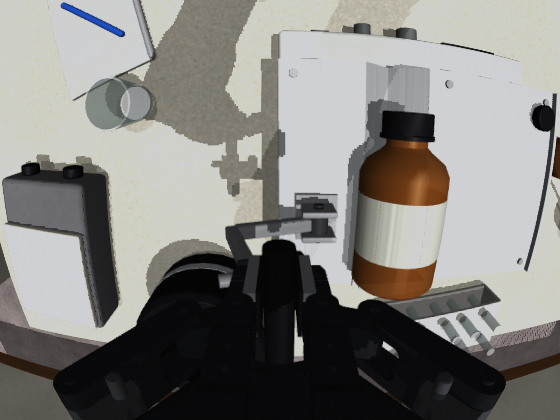

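>>> {"method": "arm_command", "body": {"deltas": [[[0,12,-3.5],0,0.1],[[0,12.5,-2.0],0,0.1],[[0,12.5,-0.2],0,0.1],[[0,12.5,0.7],0,0.1],[[0,12.4,1.5],0,0.1]]}}

```text
clock: 27.98
tool_pos: [0.604, -0.1588, 0.3168]
tcp_rot: [0.001, 0.0, 1.0, -0.002]
ft_force: [0.3, -5.3, 9.8]
gripper_width: 0.0151
```

>>> {"method": "arm_command", "body": {"deltas": [[[0,12.3,2.4],0,0.1],[[0,12.1,3.2],0,0.1],[[0,11.8,4.1],0,0.1]]}}

```text
clock: 28.35
tool_pos: [0.6039, -0.1222, 0.3066]
tcp_rot: [0.001, 0.0, 1.0, -0.001]
ft_force: [2.0, -5.3, 2.3]
gripper_width: 0.0152
```

```bash
python3 st.py; python3 - <<'E'
from h import *
s=arm.sense();im=save('wrist','w18');save('scene','s18')
for c,n in [('wrist','handle'),('wrist','spindle_boss'),('scene','handle'),('scene','spindle_boss')]: 
  print(c,n,[(np.round(d['at'],3).tolist(),round(d['confidence'],2)) for d in arm.mark_of(c,n)[:3]])
E
```

```text
28.35 [ 0.6039 -0.1222  0.3066] ydir deg 89.9729217844667 zax [ 0.0012 -0.0023 -1.    ] F [ 1.9847 -5.295   2.2772] M [-1.459  -0.2501 -0.0139] 0.015154825601288691
wrist handle [([0.642, -0.123, 0.31], 0.83), ([0.368, -0.499, 0.012], 0.21), ([0.513, -0.428, 0.001], 0.2)]
wrist spindle_boss [([0.638, -0.166, 0.252], 0.74)]
scene handle [([0.637, -0.118, 0.307], 0.68)]
scene spindle_boss [([0.638, -0.169, 0.25], 0.57), ([0.554, 0.528, 0.086], 0.34)]
```

View pics/w18.png

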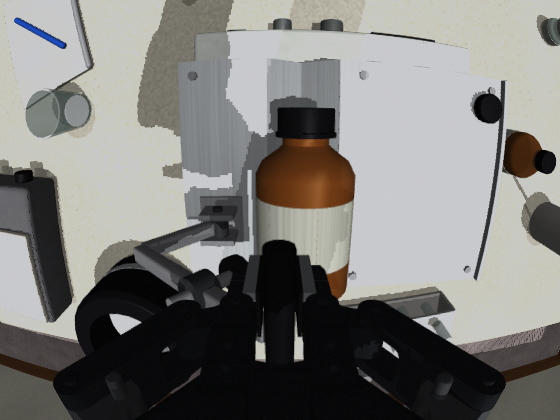

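View pics/s18.png

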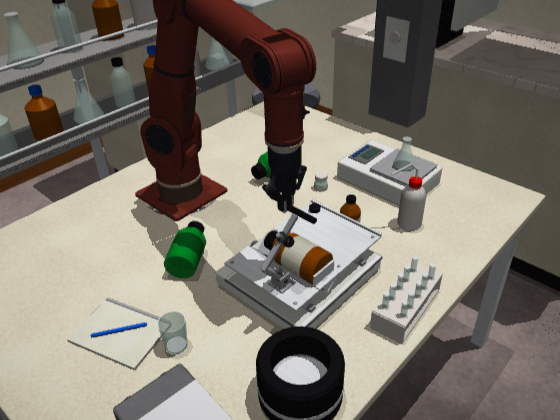

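>>> {"method": "arm_command", "body": {"deltas": [[[0,11.5,4.9],0,0.1],[[0,11.1,5.7],0,0.1],[[0,10.7,6.4],0,0.1],[[0,10.2,7.2],0,0.1],[[0,9.7,7.9],0,0.1]]}}

```text
clock: 29.28
tool_pos: [0.6037, -0.0671, 0.2735]
tcp_rot: [-0.0, -0.001, 1.0, -0.0]
ft_force: [0.1, -3.8, 4.8]
gripper_width: 0.0152
```

>>> {"method": "arm_command", "body": {"deltas": [[[0,4.7,4.2],0,0.1],[[0,4.4,4.3],0,0.1],[[0,4.3,4.5],0,0.1],[[0,0,0],0,0.1]]}}

```text
clock: 29.78
tool_pos: [0.6037, -0.0533, 0.2602]
tcp_rot: [-0.0, -0.001, 1.0, 0.0]
ft_force: [3.0, -0.9, -3.6]
gripper_width: 0.0153
```

```bash
python3 st.py; python3 - <<'E'
from h import *
s=arm.sense();im=save('wrist','w19');im2=save('scene','s19')
cv2.imwrite('pics/s19z.png',cv2.resize(im2['color'][150:350,190:400,::-1],None,fx=3,fy=3,interpolation=cv2.INTER_CUBIC))
for c,n in [('wrist','handle'),('wrist','spindle_boss'),('scene','handle'),('scene','spindle_boss')]: 
  print(c,n,[(np.round(d['at'],3).tolist(),round(d['confidence'],2)) for d in arm.mark_of(c,n)[:3]])
E
```

```text
29.77 [ 0.6037 -0.0533  0.2602] ydir deg 90.11809483346386 zax [-0.0007  0.0005 -1.    ] F [ 2.9533 -0.9111 -3.6009] M [-0.4297 -0.6506 -0.0144] 0.015293512373512456
wrist handle [([0.642, -0.057, 0.259], 0.82)]
wrist spindle_boss [([0.634, -0.119, 0.231], 0.94)]
scene handle [([0.635, -0.055, 0.259], 0.64), ([0.646, -0.1, 0.146], 0.58)]
scene spindle_boss [([0.638, -0.121, 0.23], 0.7)]
```

View pics/s19z.png

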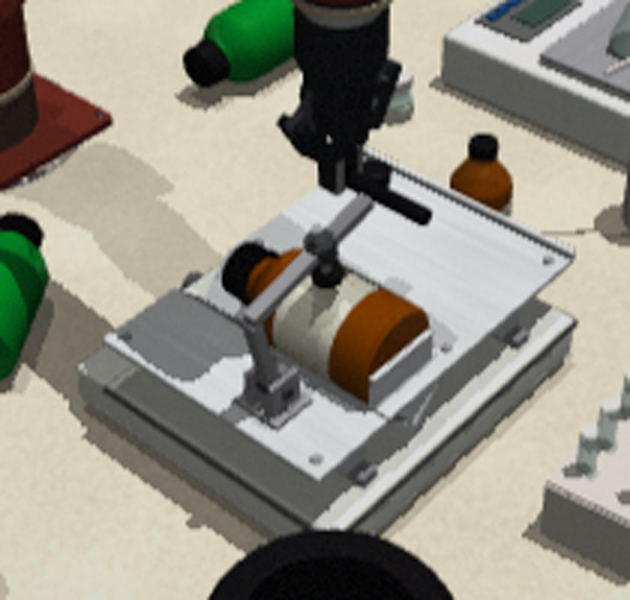

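View pics/w19.png

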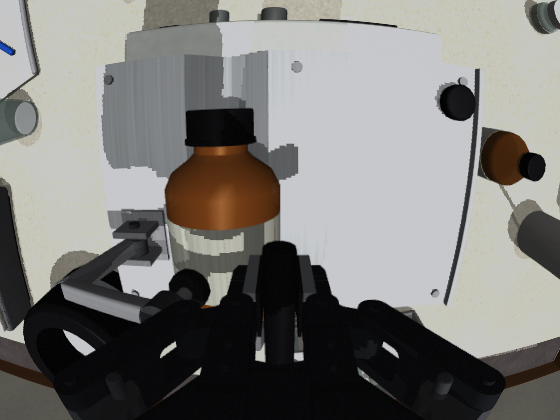

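>>> {"method": "arm_command", "body": {"deltas": [[[0,0,0],0,0.4],[[0,0,0],0,0.4],[[0,0,-20],0,0.4],[[0,0,-20],0,0.2],[[-17,2,0],0,0],[[-17,1,0],0,0],[[0,0,0],0,0],[[0,0,0],0,0]]}}

```text
clock: 31.08
tool_pos: [0.6373, -0.0515, 0.3011]
tcp_rot: [-0.0, -0.0, 1.0, -0.0]
ft_force: [-0.1, 0.5, 0.2]
gripper_width: 0.0
```

```bash
python3 st.py; python3 - <<'E'
from h import *
save('wrist','w20')
F=[]
for i in range(3):
  for c,n in [('wrist','handle'),('scene','handle')]: 
    arm.get_image(c); F.append(arm.sense()['ft_force'])
    if i==0: print(c,n,[(np.round(d['at'],3).tolist(),round(d['confidence'],2)) for d in arm.mark_of(c,n)[:3]])
print(np.round(F,2),np.mean(F,0))
E
```

```text
31.07 [ 0.6373 -0.0515  0.3011] ydir deg 90.0475815098782 zax [-0.0004 -0.0002 -1.    ] F [-0.148   0.4651  0.2462] M [-0.0268 -0.0151 -0.0045] 1.0621888490665534e-06
wrist handle [([0.642, -0.056, 0.263], 0.79), ([0.348, 0.339, 0.003], 0.43)]
scene handle [([0.634, -0.054, 0.26], 0.94)]
[[ 0.68  0.12 -0.22]
 [ 0.23 -0.47 -0.5 ]
 [-0.18  0.45 -0.09]
 [ 0.75 -0.02 -0.49]
 [-1.16  0.03 -0.69]
 [ 0.29  0.55  0.38]] [ 0.10073185  0.1109507  -0.26824011]
```

View pics/w20.png

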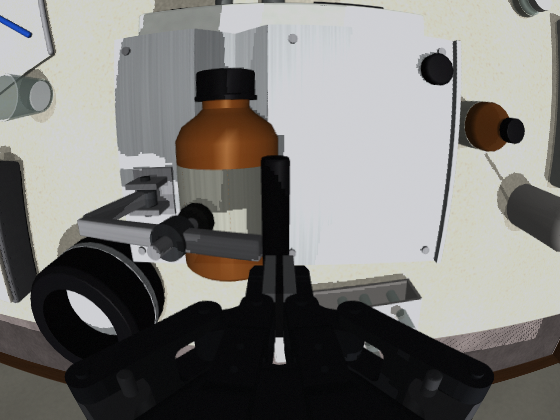

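>>> {"method": "arm_command", "body": {"deltas": [[[0,-2,10],0,0],[[0,0,8],0,0],[[0,0,3],0,0],[[0,0,2],0,0],[[0,0,0],0,0]]}}

```text
clock: 32.15
tool_pos: [0.6376, -0.0522, 0.2783]
tcp_rot: [-0.0, -0.001, 1.0, 0.001]
ft_force: [-1.6, 2.1, 2.6]
gripper_width: -0.0
```

>>> {"method": "arm_command", "body": {"deltas": [[[0,0,2],0,0],[[0,0,0],0,0]]}}

```text
clock: 32.4
tool_pos: [0.6379, -0.0513, 0.2769]
tcp_rot: [0.0, -0.002, 1.0, 0.001]
ft_force: [-2.1, 5.3, 6.4]
gripper_width: -0.0003
```

>>> {"method": "arm_command", "body": {"deltas": [[[0,1,1.3],0,0],[[0,1,1.3],0,0]]}}

```text
clock: 32.65
tool_pos: [0.638, -0.0491, 0.2746]
tcp_rot: [0.0, -0.002, 1.0, 0.001]
ft_force: [-4.8, 5.7, 9.8]
gripper_width: -0.0001
```

>>> {"method": "arm_command", "body": {"deltas": [[[0,1,1.3],0,0],[[0,1,1.3],0,0]]}}

```text
clock: 32.9
tool_pos: [0.638, -0.0468, 0.272]
tcp_rot: [0.0, -0.002, 1.0, 0.001]
ft_force: [-4.8, 7.1, 10.2]
gripper_width: 0.0002
```

>>> {"method": "arm_command", "body": {"deltas": [[[0,0,-8],0,0],[[0,-6,-8],0,0],[[0,0,0],0,0]]}}

```text
clock: 33.28
tool_pos: [0.6381, -0.0568, 0.2877]
tcp_rot: [0.001, 0.0, 1.0, -0.0]
ft_force: [-0.3, 0.3, 0.1]
gripper_width: 0.0002
```

```bash
python3 st.py; python3 - <<'E'
from h import *
save('wrist','w21');save('scene','s21')
im2=save('scene','s21')
cv2.imwrite('pics/s21z.png',cv2.resize(im2['color'][150:300,240:400,::-1],None,fx=4,fy=4,interpolation=cv2.INTER_CUBIC))
for i in range(2):
  for c,n in [('wrist','handle'),('scene','handle')]: 
    arm.get_image(c)
    print(c,n,[(np.round(d['at'],3).tolist(),round(d['confidence'],2)) for d in arm.mark_of(c,n)[:1]])
E
```

```text
33.27 [ 0.6381 -0.0568  0.2877] ydir deg 89.97212864974259 zax [ 0.0015 -0.0009 -1.    ] F [-0.3143  0.3086  0.1336] M [-0.0038  0.0059  0.0157] 0.00017626822758641557
wrist handle [([0.643, -0.051, 0.251], 0.61)]
scene handle [([0.637, -0.044, 0.252], 0.91)]
wrist handle [([0.642, -0.051, 0.253], 0.94)]
scene handle [([0.633, -0.045, 0.254], 0.6)]
```

View pics/w21.png

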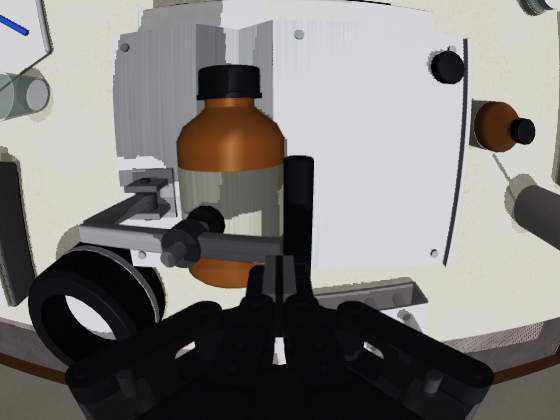

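View pics/s21z.png

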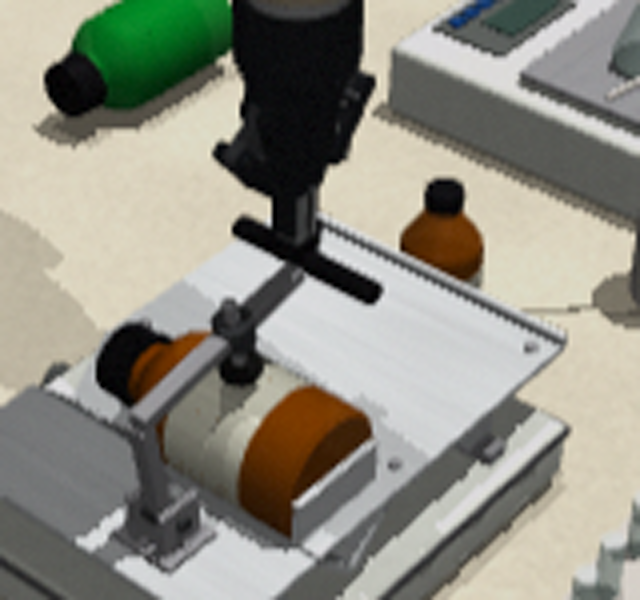

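>>> {"method": "arm_command", "body": {"deltas": [[[0,9,8],0,0],[[0,0,6],0,0],[[0,0.5,1],0,0],[[0,1,1.2],0,0],[[0,1.2,1.4],0,0],[[0,1.2,1.4],0,0],[[0,1.2,1.5],0,0]]}}

```text
clock: 34.7
tool_pos: [0.6377, -0.0411, 0.2669]
tcp_rot: [0.0, -0.001, 1.0, 0.0]
ft_force: [-2.7, 1.8, 5.0]
gripper_width: 0.0001
```

>>> {"method": "arm_command", "body": {"deltas": [[[0,1.2,1.5],0,0],[[0,1.1,1.5],0,0]]}}

```text
clock: 34.95
tool_pos: [0.6377, -0.0386, 0.2639]
tcp_rot: [0.0, -0.001, 1.0, 0.0]
ft_force: [-2.2, 3.2, 5.7]
gripper_width: 0.0002
```

```bash
cat > ft.py <<'E'
from h import *
np.set_printoptions(precision=4,suppress=True)
import sys
n=int(sys.argv[1]) if len(sys.argv)>1 else 4
F=[];H=[]
for i in range(n):
    F.append(arm.sense()['ft_force']); arm.get_image('scene')
    H+= [d['at'] for d in arm.mark_of('scene','handle')[:1]]
F=np.array(F);s=arm.sense();p=np.array(s['tool_pos'])
hy,hz=p[1]+.184-0.0,p[2]-.0195-.137
phi=np.arctan2(hz,hy); f=F.mean(0); 
print(round(s['clock'],2),p,'F',f,'phi',np.degrees(phi),'r',np.hypot(hy,hz),'Ft',-(f[1]*np.sin(phi)-f[2]*np.cos(phi)),'Fr',f[1]*np.cos(phi)+f[2]*np.sin(phi),'H',np.mean(H,0) if H else None)
E
python3 ft.py
```

```text
35.35 [ 0.6378 -0.0384  0.2636] F [-1.8121  3.4996  5.0072] phi 36.34040633018553 r 0.18076411688957433 Ft 1.9595859115788237 Fr 5.786166037985515 H [ 0.636  -0.041   0.2454]
```

>>> {"method": "arm_command", "body": {"deltas": [[[0,1.4,1.4],0,0],[[0,1.2,1.5],0,0]]}}

```text
clock: 35.6
tool_pos: [0.6377, -0.0361, 0.2607]
tcp_rot: [0.0, -0.001, 1.0, 0.0]
ft_force: [-2.8, 1.8, 5.3]
gripper_width: -0.0001
```

>>> {"method": "arm_command", "body": {"deltas": [[[0,1.2,1.5],0,0],[[0,1.2,1.5],0,0]]}}

```text
clock: 35.85
tool_pos: [0.6377, -0.0338, 0.2577]
tcp_rot: [0.0, -0.001, 1.0, 0.0]
ft_force: [-1.1, 2.7, 5.3]
gripper_width: -0.0001
```

>>> {"method": "arm_command", "body": {"deltas": [[[0,1.2,1.6],0,0],[[0,1.1,1.6],0,0]]}}

```text
clock: 36.1
tool_pos: [0.6377, -0.0315, 0.2544]
tcp_rot: [0.0, -0.001, 1.0, 0.0]
ft_force: [-2.6, 3.3, 5.3]
gripper_width: -0.0002
```

```bash
python3 ft.py 3
```

```text
36.4 [ 0.6378 -0.0315  0.2542] F [-1.6006  2.9931  3.9102] phi 32.64993023980304 r 0.18113549719984234 Ft 1.6775335901233408 Fr 4.629759537199227 H [ 0.5792 -0.0693  0.1887]
```

```bash
python3 - <<'E'
from h import *
im2=save('scene','s22')
cv2.imwrite('pics/s22z.png',cv2.resize(im2['color'][190:290,260:370,::-1],None,fx=6,fy=6,interpolation=cv2.INTER_CUBIC))
E
```

```text
(no output)
```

View pics/s22z.png

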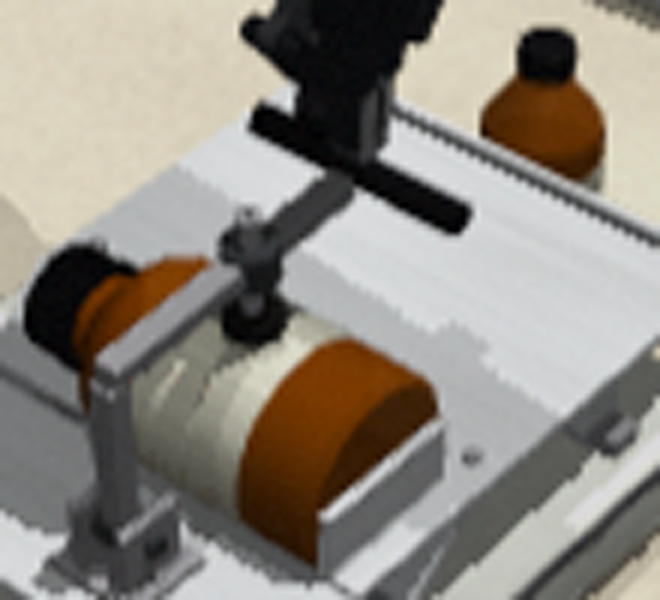

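>>> {"method": "arm_command", "body": {"deltas": [[[0,0.8,1.1],0,0],[[0,0.7,1.1],0,0]]}}

```text
clock: 36.7
tool_pos: [0.6378, -0.03, 0.2522]
tcp_rot: [0.0, -0.001, 1.0, -0.0]
ft_force: [-0.9, 1.8, 5.4]
gripper_width: 0.0002
```

>>> {"method": "arm_command", "body": {"deltas": [[[0,0.7,1.1],0,0]]}}

```text
clock: 36.83
tool_pos: [0.6378, -0.0292, 0.251]
tcp_rot: [0.0, -0.001, 1.0, -0.0]
ft_force: [-1.5, 1.2, 5.7]
gripper_width: 0.0004
```

>>> {"method": "arm_command", "body": {"deltas": [[[0,0.7,1.1],0,0]]}}

```text
clock: 36.95
tool_pos: [0.6378, -0.0287, 0.2501]
tcp_rot: [0.0, -0.001, 1.0, -0.0]
ft_force: [-1.6, 1.8, 6.8]
gripper_width: -0.0001
```

>>> {"method": "arm_command", "body": {"deltas": [[[0,0.7,1.1],0,0]]}}

```text
clock: 37.08
tool_pos: [0.6378, -0.0281, 0.2492]
tcp_rot: [0.0, -0.001, 1.0, -0.0]
ft_force: [-2.9, 0.4, 8.8]
gripper_width: -0.0002
```

```bash
python3 ft.py 6
```

```text
37.67 [ 0.6378 -0.028   0.2491] F [-2.2998  1.1572  6.7946] phi 30.70888794978201 r 0.1814128468075138 Ft 5.250896329006619 Fr 4.464797183372885 H [ 0.6362 -0.0307  0.23  ]
```

>>> {"method": "arm_command", "body": {"deltas": [[[0,0.2,0.4],0,0],[[0,0,0],0,0]]}}

```text
clock: 37.92
tool_pos: [0.6379, -0.028, 0.249]
tcp_rot: [0.0, -0.001, 1.0, -0.0]
ft_force: [-2.7, 1.2, 8.9]
gripper_width: -0.0001
```

```bash
python3 ft.py 6
```

```text
38.52 [ 0.6378 -0.028   0.249 ] F [-2.4642  1.4298  8.6284] phi 30.66120416405673 r 0.18137863603230758 Ft 6.6929807879062135 Fr 5.630090409499641 H [ 0.6367 -0.031   0.2307]
```

>>> {"method": "arm_command", "body": {"deltas": [[[0,0.2,0.4],0,0],[[0,0,0],0,0]]}}

```text
clock: 38.78
tool_pos: [0.6379, -0.0278, 0.2487]
tcp_rot: [0.0, -0.001, 1.0, -0.0]
ft_force: [-3.1, 1.2, 9.4]
gripper_width: -0.0001
```

```bash
python3 ft.py 5
```

```text
39.27 [ 0.6379 -0.0278  0.2487] F [-2.961   1.2783  9.7721] phi 30.55991794425017 r 0.18142755306892366 Ft 7.764765796835292 Fr 6.069225152415033 H [ 0.6363 -0.0301  0.2303]
```

>>> {"method": "arm_command", "body": {"deltas": [[[0,0,-1],0,0],[[0,0,-3],0,0],[[0,0,-15],0,0],[[0,0,-45],0,0],[[0,0,-50],0,0],[[45,0,0],0,0],[[55,0,0],0,0],[[55,0,0],0,0],[[0,0,0],0,0]]}}

```text
clock: 40.4
tool_pos: [0.4801, -0.0285, 0.3637]
tcp_rot: [0.001, -0.001, 1.0, 0.002]
ft_force: [0.6, 0.3, 0.2]
gripper_width: -0.0001
```

```bash
python3 st.py; python3 - <<'E'
from h import *
im2=save('scene','s23')
cv2.imwrite('pics/s23z.png',cv2.resize(im2['color'][160:310,210:400,::-1],None,fx=4,fy=4,interpolation=cv2.INTER_CUBIC))
for n in ['handle','spindle_boss','bottle_cap','bottle_mid','bottle_base','stop','spare_cap']: print('scene',n,[(np.round(d['at'],3).tolist(),round(d['confidence'],2)) for d in arm.mark_of('scene',n)[:3]])
save('wrist','w23')
for n in ['handle','bottle_cap','bottle_mid','seat','spare_cap']: print('wrist',n,[(np.round(d['at'],3).tolist(),round(d['confidence'],2)) for d in arm.mark_of('wrist',n)[:3]])
E
```

```text
40.4 [ 0.4801 -0.0285  0.3637] ydir deg 90.0576833356322 zax [ 0.0024  0.003  -1.    ] F [0.5555 0.3439 0.1623] M [ 0.0028 -0.0564 -0.0509] -6.712943209038482e-05
scene handle [([0.636, -0.028, 0.231], 0.61), ([0.372, -0.499, 0.009], 0.48)]
scene spindle_boss [([0.639, -0.101, 0.216], 0.67)]
scene bottle_cap [([0.526, -0.099, 0.144], 0.74), ([0.159, 0.208, 0.045], 0.7), ([0.229, -0.121, 0.046], 0.68)]
scene bottle_mid [([0.648, -0.096, 0.141], 0.88), ([0.162, 0.331, 0.042], 0.66), ([0.302, -0.223, 0.044], 0.65)]
scene bottle_base [([0.159, 0.392, 0.038], 0.94), ([0.333, -0.279, 0.043], 0.82), ([0.706, -0.099, 0.149], 0.58)]
scene stop [([0.707, -0.099, 0.143], 0.84)]
scene spare_cap [([0.505, 0.111, 0.116], 0.51)]
wrist handle [([0.643, -0.032, 0.232], 0.96)]
wrist bottle_cap [([0.524, -0.095, 0.146], 0.71)]
wrist bottle_mid [([0.3, -0.22, 0.052], 0.86)]
wrist seat [([0.563, 0.212, -0.003], 0.31)]
wrist spare_cap [([0.508, 0.105, 0.116], 0.93)]
```

View pics/s23z.png

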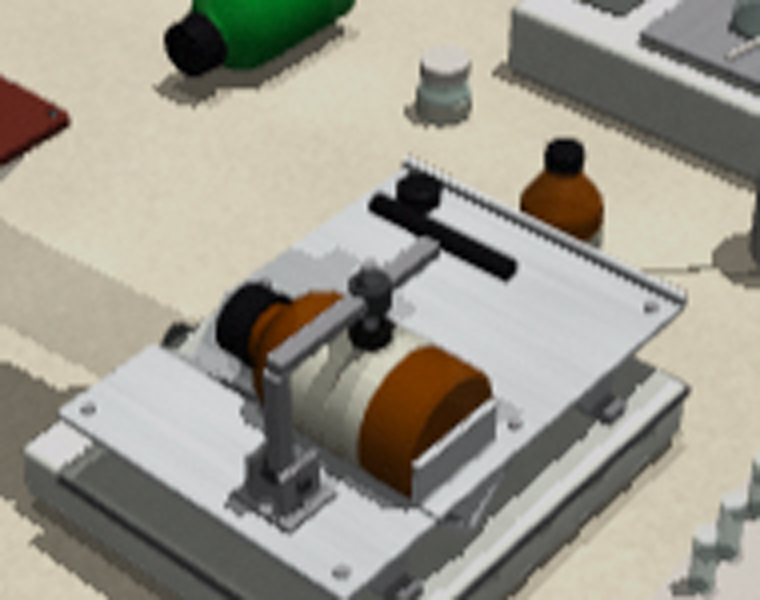

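View pics/w23.png

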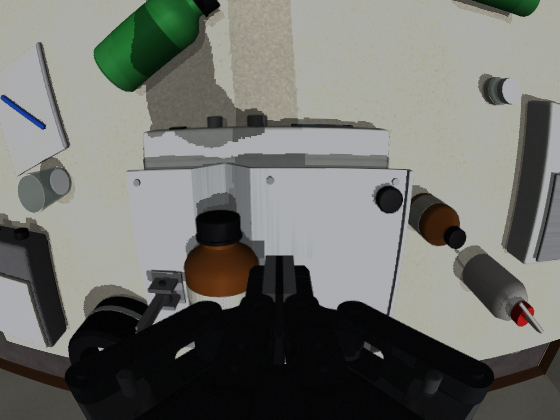

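```bash
python3 -c "
from plant import arm
print(arm.close_job(), arm.sense()['clock'])"
```

```text
the job is handed in; nothing more can be done
the job is handed in; nothing more can be done
```

I rolled the bottle into the vee, slid it home against the stop plate and clamped it under the hold-down arm, then handed the job in at about 41 s of the 72 s allowed.

- **Rolling:** I straddled the bottle with the open jaws and rolled it across the deck; the label seam was seen turning. I then let it down over the lip leaning on the front finger, with 6 N at most on the wrist.
- **Seating:** I pushed it along the vee by its cap at about 3 N. It stopped at cap x 0.524 to 0.526 (0.524 expected for home) as the force rose to 8 N. The last camera reading puts its base at x 0.706 against the stop at 0.707, centred in the vee at y about -0.098.
- **Clamping:** I swung the arm over by its handle, then pressed down with shut fingers. The tangential handle force ended at 7.8 N, about 4.5 N above the free-swing level. That is roughly 7.5 to 9 N on the pad, inferred from the handle force because the pad itself cannot be read.
- **After letting go:** The handle stayed at z 0.231, the pad lies on the label, and the robot was clear with about zero wrist force. The spare cap, reagent bottle, beaker and the other bystanders I could see look untouched.

**Disagreements and doubts:**
- The position readings scattered by 3 to 5 mm.
- The first attempt to press the handle built up sideways force, about 13 N in all. I lifted off and redid it.
- The hinge-friction level that the pad force rests on is good only to about 1 N at the pad.

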